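Lift the spice caddy out of its drawer and hold it level

ROBOT

A 7-joint arm with a two-finger parallel gripper is mounted at the origin on a cart in front of the work surface, level with it; the furniture and walls round the work are solid. World frame = base frame: x ahead of the robot, y to its left, z up, the work surface at z = 0. Lengths are in m, angles in degrees, forces in N, time in s.
With the tool pointing down it reaches from about 0.4 to 0.875 m from the base axis. Payload 6.5 kg.
Tool frame: the origin (TCP) lies midway between the tips of the shut fingers; the grasp point (between the pads) lies 19 mm behind it (r.tcp_to_grasp is the distance from the TCP to the grasp point, in m); z points along the fingers, y is the line along which they close (so a half turn about z gives the same grasp; the last joint's range is limited). The gripper opens to 88 mm and grips with 3 to 60 N. Pads are 18 mm wide; open, the fingers measure 123 mm over their backs; the gripper's body (75 mm by 187 mm) begins 45 mm behind the grasp point.
Start: joints at [70.29, 30.733, -0.252, 88.115, 0.149, 61.152, -4.079], TCP at [0.178, -0.625, 0.239] pointing down, gripper open.
Joint ranges: [-154.64, 154.64], [-21.42, 123.67], [-72.66, 72.17], [13.99, 137.28], [-74.86, 254.86], [10.95, 109.41], [-158.01, 158.01]. Speed limits (degrees/s): [136.94, 136.94, 180, 180, 180, 180, 180].

INTERFACE

Orientations are given as a 3x3 rotation matrix whose columns are the frame's x, y, z axes.
In Python, from workcell import r gives the robot as it stands. The module is installed in compiled form; this text tells all that it offers.
- The arm moves only by the shell command python3 -m crank 'ROWS' [FORCE]. ROWS is JSON, a list of rows, each a list of 7 numbers: the turn, a rotation vector about the tool's x, y, z in rad, then the shift along the tool's x, y, z in mm, then the opening, from 0 (shut) to 1 (fully open). A call has 1 to 5 rows; each row is the pose to reach, as a shift and turn from the pose commanded when the call began, along the tool's axes at that moment; what a row does not reach only later rows make up. A row lasts 1/12 s, in which the tool goes at most 41.7 mm and 7.16 degrees, less where a joint would pass 70% of its speed; a pose out of reach is approached as far as the arm can. A call with a gripper value outside its range is refused whole. The fingers move at their own pace and stop on an object; FORCE is the grip in N (left out, the last holds). Time passes only in rows, so rows that repeat a pose let the fingers close. It gives the time, the measured TCP pose, the force, the opening and the grip force at its end, in the units of the state.
- r.sense(): the state, without advancing time (a new reading comes with each control period).
- r.camera(name): name is "scene" or "top" or "wrist"; returns a dict with "frame" (384x512x3 uint8, red, green, blue), "camera_matrix" (3x3 intrinsics, pixels), "R" (3x3) and "t" (3): a world point X has camera coordinates R X + t. Camera axes: x right, y down, z forward; pixel columns grow to the right and rows downward; lengths in m; the calibration is good to about 2 mm. The wrist camera is an equidistant fisheye: a pixel r from the principal point sees the ray r / f radians off the axis. A picture is of the moment at which its call begins. There is no depth.
- r.sign_off(): hands the job in; it is judged then, once.
Trained networks look in a picture, given as the dict that the camera call returned (one of the last four; its "shot" number tells which), for a name from the list of things; names that differ only in an ending like _2 or _b are one class to them, and where a whole thing is asked for, a point or a joint stands for the part that bears it (a point fixed in the world has none). Each returns a list of dicts, best first, with "confidence" (0 to 1); they miss things now and then, are a little off and sometimes report something else, mostly with a low value. They report only what shows in the picture. A call takes as long as a camera call.
- r.search_frame(picture, name): "rect" ([centre column, centre row, width, height] in pixels, round what is visible of it).
The state is a dict: "time_s": time; "qpos": joint angles; "joint_vel": joint speeds; "tau": joint torques, N m; "position": TCP position; "orientation": TCP orientation; "contact_force": force on the tool from outside, world axes, zero at the start; "torque": the same for the moment, N m; "opening": opening from 0.0 (shut) to 1.0 (fully open); "grasp_force": force on a finger pad.
Only numpy, scipy, OpenCV 4.12 (cv2) and the standard library are available. Lean on these libraries where they do the work, as an engineer would, in place of code of your own. Each camera call takes 0.05 s, during which the arm holds its last target. There are 200 camera calls.

TASK

Hold the spice caddy up so that I can wipe the drawer under it: pull the drawer fully open by its bar handle, take the caddy inside by its wooden handle and lift it straight up, level and with all six jars in their pockets, until its underside is clearly higher than the top of the drawer unit. Finish there, holding the caddy level and still in the air above its drawer, which stays open; do not set it down or let go, and leave the other things on the worktop where they stand.

Things in the scene. Friction and masses are not known exactly. Their poses are not given: they have to be found in the camera images.
- unit: Single-drawer pale-wood box standing on the worktop, fixed there; 210 deep (x) x 190 wide (y) x 129 mm high. Origin: centre of its underside, on the worktop; its +x points to its back, its -x side is the drawer front. The roof board is 12 mm thick and its front edge lies 105 mm in front of the origin.
- drawer (a joint): Drawer opening in m: 0 shut, 0.14 at the end stop (fully open). Slides along the unit's -x, about 1.5 N friction, stays where left, carries the caddy with it. Its front panel (14 mm thick, 190 wide, from 11 to 127 mm above the worktop) has its outer face 119 mm in front of the unit's origin when shut; the well's other walls reach 70 mm above the worktop.
- drawer_handle (a point): Middle of the drawer's steel bar handle: round bar 10 mm thick, 100 mm long, level along the unit's y, 94 mm above the worktop (35 mm below the unit's top), its axis 42 mm in front of the drawer front, so 37 mm are free behind it. Moves with the drawer; its axes are those of the unit.
- caddy: Dark steel lift-out spice caddy, 104 (x) x 150 (y) x 88 mm high, walls 22 mm, six pockets, 0.2 to 0.3 kg empty. Origin: centre of its underside, 22 mm above the worktop in the drawer; z up, axes as the unit's. 2 to 4 mm of play to the well round it. Hidden while the drawer is shut, origin 49 mm in front of the unit's; 189 mm in front when open, rear edge 32 mm clear of the roof.
- caddy_grip (a point): Middle of the caddy's wooden handle, 80 mm above the caddy's underside: a level bar along the caddy's x across its short side, 103 mm long, 14 mm wide (y), 16 mm high (z), above the two middle jars; 22 mm are free between the bar and the jar lids, nothing stands beside it. Axes are the caddy's.
- spice_red: Closed spice jar, paprika-red body with a steel lid, 42 mm across, 46 mm high, 25 to 110 g, loose in one of the caddy's six pockets (which one varies). Origin: centre of its underside, 4 mm above the caddy's underside while it stands in its pocket; z up.
- spice_yellow: Closed spice jar, turmeric-yellow body with a steel lid, 42 mm across, 46 mm high, 25 to 110 g, loose in one of the caddy's six pockets (which one varies). Origin: centre of its underside, 4 mm above the caddy's underside while it stands in its pocket; z up.
- spice_green: Closed spice jar, olive-green body with a steel lid, 42 mm across, 46 mm high, 25 to 110 g, loose in one of the caddy's six pockets (which one varies). Origin: centre of its underside, 4 mm above the caddy's underside while it stands in its pocket; z up.
- spice_brown: Closed spice jar, brown body with a steel lid, 42 mm across, 46 mm high, 25 to 110 g, loose in one of the caddy's six pockets (which one varies). Origin: centre of its underside, 4 mm above the caddy's underside while it stands in its pocket; z up.
- spice_black: Closed spice jar, black body with a steel lid, 42 mm across, 46 mm high, 25 to 110 g, loose in one of the caddy's six pockets (which one varies). Origin: centre of its underside, 4 mm above the caddy's underside while it stands in its pocket; z up.
- spice_white: Closed spice jar, off-white body with a steel lid, 42 mm across, 46 mm high, 25 to 110 g, loose in one of the caddy's six pockets (which one varies). Origin: centre of its underside, 4 mm above the caddy's underside while it stands in its pocket; z up.
- bowl: Bystander: sea-green bowl 150 mm across, 65 mm high, on the chopping board. Origin: centre of its underside.
- fish_tin: Bystander: flat yellow fish tin 67 mm across, 33 mm high, on the left part of the chopping board. Origin: centre of its underside.
- tomato_tin: Bystander: green and gold tin 75 mm across, 58 mm high, on the worktop at the left. Origin: centre of its underside.
- board: Bystander: wooden chopping board 230 x 340 x 21 mm lying on the worktop to the right, it does not move. (Along the back stand tall things to keep clear of: a canister and an oil bottle at the left, a pasta carton, two mugs and a glass at the right; a 77 mm high red tea carton stands on the rear half of the unit's roof. All of these are fixed.) Origin: centre of its underside.

How it is judged:
By the outcome, as a careful person would: the job done as asked, in the order asked, and still so for the second after the job is handed in, while the arm keeps its last pose, push and grip.
It also fails if it takes over 48 s, if anything falls off the work surface, if the arm or the gripper's body presses on something with over 40 N, if the wrist force passes 120 N, or if a joint passes its speed limit or range.

## Working session

There is one attempt and no reset: what is moved stays moved. The work goes in short steps, Python scripts to look and compute and a shell command to move; the robot and the scene stay as the last step left them, time stands still between calls to the robot, and variables do not carry over. Pictures are saved under pics/ and viewed, at most 10 in all, crops included, and the job is handed in when it is done.

```bash
mkdir -p pics; cat > h.py <<'E'
from workcell import r
import numpy as np, cv2
def save(p,n): cv2.imwrite('pics/'+n+'.png',cv2.cvtColor(p['frame'],cv2.COLOR_RGB2BGR))
def proj(p,X):
    c=p['R']@np.array(X,float)+p['t']; u=p['camera_matrix']@c; return u[:2]/u[2]
def atz(p,uv,z):
    d=p['R'].T@np.linalg.inv(p['camera_matrix'])@np.array([uv[0],uv[1],1.]); o=-p['R'].T@p['t']
    return o+d*(z-o[2])/d[2]
E
python3 - <<'E'
from h import *
s=r.sense();print(s['position'],s['orientation'],s['opening'],s['time_s'])
ims=[]
for c in('scene','top'):
    p=r.camera(c);ims.append(p);save(p,c+'0')
    print(c,-p['R'].T@p['t'],p['R'][2])
    for n in('unit','drawer_handle','board','tomato_tin'):
        print(n,[(np.round(d['rect']),round(d['confidence'],2)) for d in r.search_frame(p,n)[:2]])
E
```

```text
[ 0.17806211 -0.62449696  0.23785479] [[ 9.61643600e-01  2.74301379e-01 -5.82900420e-04]
 [ 2.74301973e-01 -9.61642253e-01  1.61408537e-03]
 [-1.17795829e-04 -1.71206560e-03 -9.99998527e-01]] 1.002082906996563 0.0
scene [ 0.48179808 -1.3300248   1.09036489] [ 0.09521267  0.78636796 -0.61037691]
unit [(array([280., 178.,  68.,  54.]), 0.78)]
drawer_handle [(array([253., 176.,  19.,  53.]), 0.65)]
board [(array([260., 285.,  92.,  95.]), 0.78)]
tomato_tin [(array([231., 132.,  13.,  20.]), 0.71)]
top [-0.49097162  0.21539513  1.58194706] [ 0.59270713 -0.13574299 -0.79389678]
unit [(array([237., 171.,  53.,  59.]), 0.78)]
drawer_handle [(array([242., 187.,  45.,  18.]), 0.82), (array([338., 184.,  79.,  60.]), 0.54)]
board [(array([338., 185.,  76.,  58.]), 0.85), (array([236., 171.,  56.,  58.]), 0.66)]
tomato_tin [(array([151., 227.,  20.,  26.]), 0.87)]
```

View pics/scene0.png

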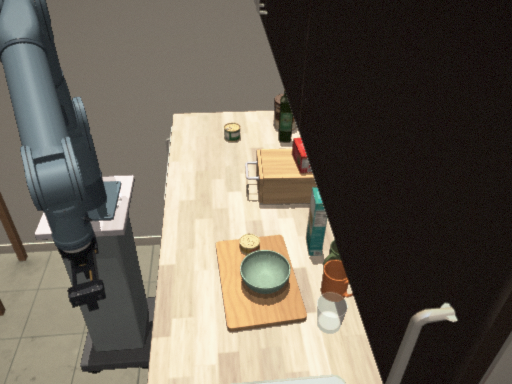

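View pics/top0.png

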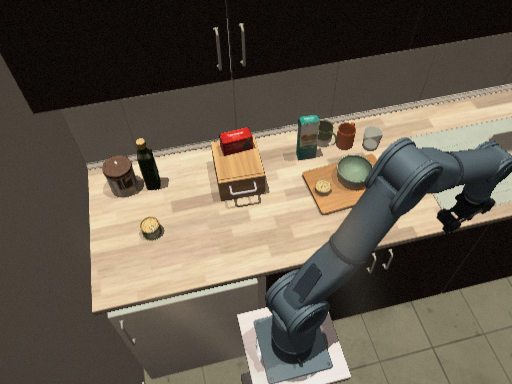

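The scene picture shows the unit near (285,178) with its handle at (252,172). The top picture shows the unit at (238,170) and the handle bar at (243,190). The way to the unit is clear. I'll zoom in to get the corners.

```bash
python3 - <<'E'
import cv2,numpy as np
a=cv2.imread('pics/scene0.png')[140:215,240:320];b=cv2.imread('pics/top0.png')[125:205,200:280]
a=cv2.resize(a,None,fx=5,fy=5,interpolation=2);b=cv2.resize(b,None,fx=5,fy=5,interpolation=2)
o=np.zeros((400,800,3),np.uint8);o[:375,:400]=a;o[:,400:]=b;cv2.imwrite('pics/zoom0.png',o)
E
```

```text
(no output)
```

View pics/zoom0.png

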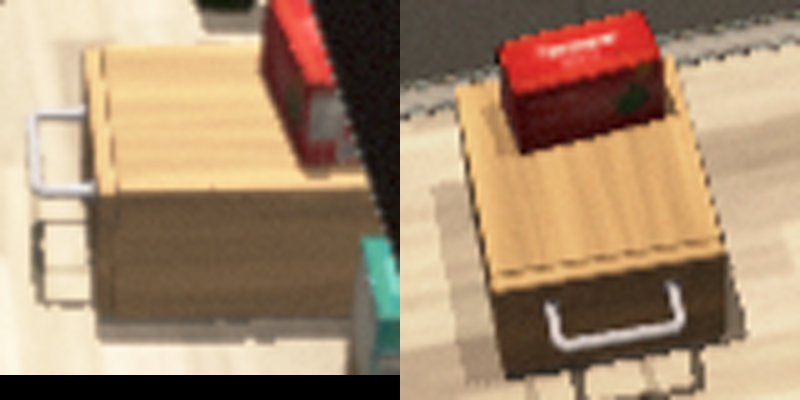

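The crops show the front panel's top corners at scene (257,150) and (259.6,178.6), and at top (218.8,183) and (265.4,175.8). The bar's ends are at top (232,194) and (256,190).

```bash
cat >> h.py <<'E'
def fit():
    from scipy.optimize import least_squares
    obs={'scene':{(-.119,.095,.127):(257,149.6),(-.119,-.095,.127):(259.6,178.6),(-.161,.05,.094):(246.8,162.4),(-.161,-.05,.094):(247.2,178)},
         'top':{(-.119,.095,.127):(218.8,183),(-.119,-.095,.127):(265.4,175.8),(-.161,.05,.094):(232,194.2),(-.161,-.05,.094):(256,190),(.105,.095,.129):(211.8,142.4)}}
    P={c:r.camera(c) for c in obs}
    def W(q,X): c,s=np.cos(q[2]),np.sin(q[2]); return (q[0]+c*X[0]-s*X[1],q[1]+s*X[0]+c*X[1],X[2])
    f=lambda q:np.concatenate([proj(P[c],W(q,X))-u for c in obs for X,u in obs[c].items()])
    s=least_squares(f,[.7,.1,0],loss='soft_l1'); return s,W,f
E
python3 - <<'E'
from h import *
s,W,f=fit();q=s.x;print(q,np.degrees(q[2]),'\n',np.round(f(q),1))
print('handle',W(q,(-.161,0,.094)),'caddy open',W(q,(-.189,0,.102)))
E
```

```text
[ 0.75987334  0.01641805 -0.05458833] -3.127680855512622 
 [-0.2 -0.5 -0.4 -0.2 -0.5  0.3 -0.2  0.3 -0.2 -0.5  0.  -0.6 -0.2 -0.2
  0.5  0.1 -0.3 -1. ]
handle (np.float64(0.5991131598086751), np.float64(0.02520241149985986), 0.094) caddy open (np.float64(0.5711548678491316), np.float64(0.026730125709039876), 0.102)
```

The fit is good to under 1 px: unit at (0.760, 0.016), yaw -3.1°. Next I'll make a helper that gives the move to a target in tool axes.

```bash
cat > go.py <<'E'
import sys,numpy as np
from workcell import r
from scipy.spatial.transform import Rotation as Ro
# args: x y z yaw(deg) of tool y axis, tool down
def to(x,y,z,yaw):
    s=r.sense();R=np.array(s['orientation']);a=np.radians(yaw);c,n=np.cos(a),np.sin(a)
    T=np.array([[-n,c,0],[c,n,0],[0,0,-1]]);
    T=np.array([[-n,c,0],[c,n,0],[0,0,-1.]])
    rv=Ro.from_matrix(R.T@T).as_rotvec();d=R.T@(np.array([x,y,z])-s['position'])*1e3
    print('rot',np.round(rv,3),'shift',np.round(d,1),'| pos',np.round(s['position'],4),'q',np.round(s['qpos'],0),'F',np.round(s['contact_force'],1),'M',np.round(s['torque'],2),'op',round(s['opening'],2),'g',round(s['grasp_force'],1),'t',round(s['time_s'],2))
if __name__=='__main__': to(*map(float,sys.argv[1:5]))
E
python3 go.py .599 .025 .2 -3.1
```

```text
rot [-0.     0.    -1.239] shift [ 582.9 -509.7   38.7] | pos [ 0.1783 -0.6251  0.2387] q [70. 31. -0. 88.  0. 61. -4.] F [ 0.4 -0.3 -0.4] M [ 0.04  0.03 -0.03] op 1.0 g 0.0 t 0.6
```

```bash
python3 -m crank '[[0,0,-0.12,30,-26,0,0.34],[0,0,-0.24,60,-52,0,0.34],[0,0,-0.36,90,-78,0,0.34],[0,0,-0.48,120,-104,0,0.34],[0,0,-0.6,150,-130,0,0.34]]'; python3 go.py .599 .025 .2 -3.1
```

```text
time_s: 1.02
position: [0.2875, -0.4573, 0.2389]
orientation: [[0.634, 0.773, 0.0], [0.773, -0.634, -0.001], [-0.0, 0.0, -1.0]]
contact_force: [0.6, 1.1, 0.8]
opening: 0.645
grasp_force: 0.0
rot [ 0.     0.    -0.633] shift [570.4 -65.3  38.7] | pos [ 0.2875 -0.4573  0.2389] q [ 62.  21. -11. 104.   5.  55.   9.] F [0.6 1.1 0.8] M [-0.05 -0.14 -0.  ] op 0.64 g 0.0 t 1.02
```

```bash
python3 -m crank '[[0,0,-0.12,38,-5,0,0.34],[0,0,-0.24,76,-9,0,0.34],[0,0,-0.36,114,-13,0,0.34],[0,0,-0.48,152,-17,0,0.34],[0,0,-0.6,190,-22,0,0.34]]'; python3 go.py .599 .025 .2 -3.1
```

```text
time_s: 1.43
position: [0.3921, -0.2972, 0.2391]
orientation: [[0.087, 0.996, 0.001], [0.996, -0.087, -0.001], [-0.001, 0.001, -1.0]]
contact_force: [1.1, -0.2, -0.7]
opening: 0.338
grasp_force: 0.0
rot [ 0.001  0.001 -0.033] shift [339.  178.   38.9] | pos [ 0.3921 -0.2972  0.2391] q [ 51.  17. -23. 111.   8.  54.  19.] F [ 1.1 -0.2 -0.7] M [-0.04 -0.14  0.  ] op 0.34 g 0.0 t 1.43
```

```bash
python3 -m crank '[[0,0,-0.033,36,19,0,0.34],[0,0,-0.033,72,38,0,0.34],[0,0,-0.033,108,57,0,0.34],[0,0,-0.033,144,76,0,0.34],[0,0,-0.033,180,95,0,0.34]]'; python3 -m crank '[[0,0,0,36,19,0,0.34],[0,0,0,72,38,0,0.34],[0,0,0,108,57,0,0.34],[0,0,0,135,71,10,0.34],[0,0,0,150,79,20,0.34]]';python3 go.py .599 .025 .2 -3.1
```

```text
time_s: 1.85
position: [0.5034, -0.1267, 0.239]
orientation: [[0.06, 0.998, 0.001], [0.998, -0.06, -0.0], [-0.0, 0.001, -1.0]]
contact_force: [0.1, -0.6, 0.3]
opening: 0.339
grasp_force: 0.0
time_s: 2.27
position: [0.5924, 0.0217, 0.2193]
orientation: [[0.056, 0.998, 0.003], [0.998, -0.056, 0.002], [0.003, 0.003, -1.0]]
contact_force: [0.4, 0.0, -0.1]
opening: 0.339
grasp_force: 0.0
rot [ 0.003 -0.003 -0.002] shift [ 3.6  6.4 19.3] | pos [0.5924 0.0217 0.2193] q [ 15.  29. -29.  97.  16.  58. -23.] F [ 0.4  0.  -0.1] M [-0.   -0.08  0.01] op 0.34 g 0.0 t 2.27
```

```bash
python3 -m crank '[[0.003,-0.003,-0.002,4,6,5,0.34],[0.003,-0.003,-0.002,4,6,10,0.34],[0.003,-0.003,-0.002,4,6,10,0.34]]';cat >> h.py <<'E'
def wproj(p,X):
    c=p['R']@np.array(X,float)+p['t'];K=p['camera_matrix'];h=np.hypot(c[0],c[1]);th=np.arctan2(h,c[2])
    return np.array([K[0,2]+K[0,0]*th*c[0]/h,K[1,2]+K[1,1]*th*c[1]/h])
E
python3 - <<'E'
from h import *
p=r.camera('wrist');q=(.7599,.0164,-.0546)
W=lambda X:(q[0]+np.cos(q[2])*X[0]-np.sin(q[2])*X[1],q[1]+np.sin(q[2])*X[0]+np.cos(q[2])*X[1],X[2])
print([np.round(d['rect']) for d in r.search_frame(p,'drawer_handle')])
for X in[(-.161,.05,.094),(-.161,-.05,.094),(-.119,.095,.127),(-.119,-.095,.127)]:
    u=wproj(p,W(X));print(u);cv2.drawMarker(p['frame'],tuple(int(round(v)) for v in u),(255,0,255),0,9)
p['frame']=cv2.resize(p['frame'],None,fx=1.5,fy=1.5);save(p,'w1')
E
```

```text
time_s: 2.52
position: [0.596, 0.0187, 0.2076]
orientation: [[0.059, 0.998, -0.005], [0.998, -0.059, -0.004], [-0.004, -0.005, -1.0]]
contact_force: [-0.4, -0.7, 0.3]
opening: 0.339
grasp_force: 0.0
[array([291., 166.,  77., 183.])]
[257.35852273 127.8089699 ]
[257.35664655 232.34656384]
[313.38001005  74.73773482]
[301.75119767 289.38598995]
```

View pics/w1.png

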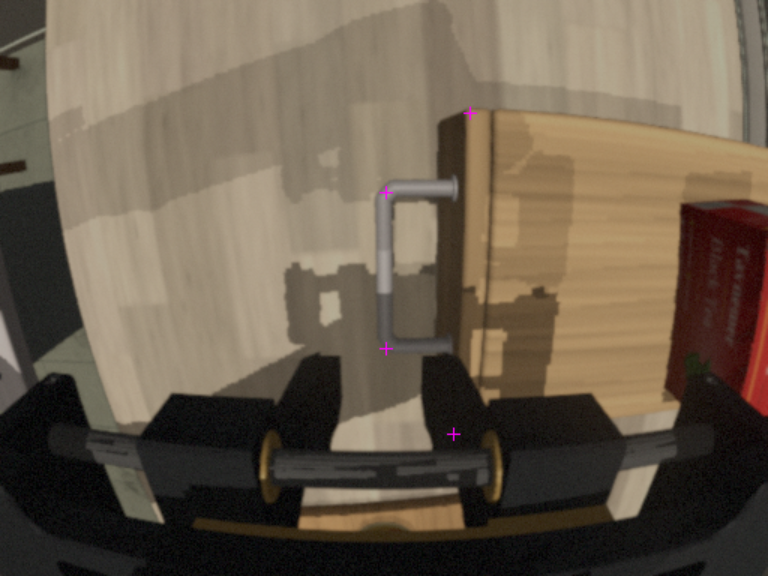

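The wrist picture shows the bar from (386,190) to (386,345), exactly on the predicted marks, with the fingers straddling its line. I'll go down.

```bash
python3 go.py .599 .0252 .079 -3.1
```

```text
rot [-0.004  0.004 -0.006] shift [  7.8   2.8 129.7] | pos [0.5962 0.0181 0.2087] q [ 14.  30. -28.  97.  17.  57. -23.] F [0.4 0.  0.9] M [-0.06 -0.13 -0.04] op 0.34 g 0.0 t 2.62
```

```bash
python3 -m crank '[[-0.003,0.003,-0.005,8,3,25,0.34],[-0.003,0.003,-0.005,8,3,50,0.34],[-0.003,0.003,-0.005,8,3,70,0.34],[-0.003,0.003,-0.005,8,3,85,0.34],[-0.003,0.003,-0.005,8,3,85,0.34]]';python3 go.py .599 .0252 .079 -3.1
```

```text
time_s: 3.03
position: [0.5977, 0.0257, 0.1213]
orientation: [[0.055, 0.998, -0.005], [0.998, -0.055, -0.001], [-0.002, -0.005, -1.0]]
contact_force: [0.3, 0.4, 0.0]
opening: 0.337
grasp_force: 0.0
rot [-0.005  0.002 -0.001] shift [-0.3  1.6 42.3] | pos [0.5977 0.0257 0.1213] q [ 12.  37. -26. 100.  21.  48. -27.] F [0.3 0.4 0. ] M [-0.11 -0.04  0.02] op 0.34 g 0.0 t 3.03
```

```bash
python3 -m crank '[[-0.004,0.002,-0.001,0,1,15,0.34],[-0.004,0.002,-0.001,0,1,30,0.34],[-0.004,0.002,-0.001,0,1,42,0.34],[-0.004,0.002,-0.001,0,1,42,0.34]]';python3 -m crank '[[0,0,0,0,0,0,0.05],[0,0,0,0,0,0,0.05],[0,0,0,0,0,0,0.05],[0,0,0,0,0,0,0.05],[0,0,0,0,0,0,0.05]]' 25;python3 go.py .459 .0329 .079 -3.1
```

```text
time_s: 3.37
position: [0.5998, 0.0266, 0.0806]
orientation: [[0.053, 0.999, 0.002], [0.999, -0.053, 0.001], [0.001, 0.002, -1.0]]
contact_force: [-0.6, 0.4, -0.9]
opening: 0.337
grasp_force: 0.0
time_s: 3.78
position: [0.5979, 0.0279, 0.0823]
orientation: [[0.052, 0.999, -0.002], [0.999, -0.052, 0.0], [0.0, -0.002, -1.0]]
contact_force: [-9.9, -0.3, 9.5]
opening: 0.1
grasp_force: 25.0
rot [-0.002 -0.     0.003] shift [  -2.2 -139.     3.5] | pos [0.5979 0.0279 0.0823] q [ 11.  40. -25. 101.  22.  44. -28.] F [-9.9 -0.3  9.5] M [-0.08  2.13  0.03] op 0.1 g 25.0 t 3.78
```

```bash
python3 -m crank '[[0,0,0,0,-10,0,0.05],[0,0,0,0,-25,0,0.05],[0,0,0,0,-42,0,0.05],[0,0,0,0,-58,0,0.05],[0,0,0,0,-72,0,0.05]]';python3 -m crank '[[0,0,0,0,-14,0,0.05],[0,0,0,0,-28,0,0.05],[0,0,0,0,-40,0,0.05],[0,0,0,0,-50,0,0.05],[0,0,0,0,-56,0,0.05]]';python3 go.py .459 .0329 .079 -3.1
```

```text
time_s: 4.2
position: [0.5292, 0.0309, 0.0824]
orientation: [[0.052, 0.999, 0.006], [0.999, -0.052, 0.001], [0.001, 0.006, -1.0]]
contact_force: [2.3, -1.7, -0.7]
opening: 0.108
grasp_force: 25.0
time_s: 4.62
position: [0.4732, 0.0334, 0.0823]
orientation: [[0.053, 0.999, 0.006], [0.999, -0.053, 0.0], [0.0, 0.006, -1.0]]
contact_force: [2.2, -4.9, 4.8]
opening: 0.101
grasp_force: 25.0
rot [ 0.006 -0.     0.001] shift [ -1.3 -14.2   3.2] | pos [0.4732 0.0334 0.0823] q [ 11.  31. -25. 119.  23.  34. -33.] F [ 2.2 -4.9  4.8] M [-1.02 -0.33  0.03] op 0.1 g 25.0 t 4.62
```

```bash
python3 -m crank '[[0,0,0,0,-6,0,0.05],[0,0,0,0,-11,0,0.05],[0,0,0,0,-15,0,0.05],[0,0,0,0,-16,0,0.05],[0,0,0,0,-16,0,0.05]]';python3 go.py .459 .0329 .079 -3.1
```

```text
time_s: 5.03
position: [0.458, 0.034, 0.0822]
orientation: [[0.053, 0.999, 0.006], [0.999, -0.053, -0.0], [0.0, 0.006, -1.0]]
contact_force: [-0.9, -4.8, 8.9]
opening: 0.104
grasp_force: 25.0
rot [ 0.006 -0.     0.001] shift [-1.1  1.   3.2] | pos [0.458  0.034  0.0822] q [ 11.  30. -25. 121.  23.  33. -34.] F [-0.9 -4.8  8.9] M [-1.13  0.07  0.04] op 0.1 g 25.0 t 5.03
```

```bash
python3 -m crank '[[0,0,0,0,-2,0,0.05],[0,0,0,0,-4,0,0.05],[0,0,0,0,-4,0,0.05]]';python3 go.py .459 .0329 .079 -3.1
```

```text
time_s: 5.28
position: [0.458, 0.0341, 0.0824]
orientation: [[0.054, 0.998, 0.013], [0.999, -0.054, 0.002], [0.002, 0.013, -1.0]]
contact_force: [11.8, -7.0, -8.0]
opening: 0.099
grasp_force: 25.0
rot [ 0.013 -0.002  0.   ] shift [-1.2  1.   3.4] | pos [0.458  0.0341 0.0824] q [ 11.  29. -25. 122.  23.  33. -34.] F [11.8 -7.  -8. ] M [-1.44 -2.47  0.03] op 0.1 g 25.0 t 5.28
```

The bar stopped moving and the force rose to 12 N, so the drawer is on its end stop. I'll relax, open just enough and go up.

```bash
python3 -m crank '[[0,0,0,0,2,0,0.05],[0,0,0,0,3,0,0.15],[0,0,0,0,3,0,0.34],[0,0,0,0,3,0,0.34],[0,0,0,0,3,0,0.34]]';python3 -m crank '[[0,0,0,0,0,-5,0.34],[0,0,0,0,0,-25,0.34],[0,0,0,0,0,-60,0.34],[0,0,0,0,0,-95,0.34],[0,0,0,0,0,-120,0.34]]';python3 go.py .571 .0267 .2 86.9
```

```text
time_s: 5.7
position: [0.4557, 0.0359, 0.0811]
orientation: [[0.051, 0.999, 0.004], [0.999, -0.051, 0.002], [0.002, 0.004, -1.0]]
contact_force: [-0.0, -0.3, -0.6]
opening: 0.338
grasp_force: 0.0
time_s: 6.12
position: [0.4558, 0.0358, 0.2038]
orientation: [[0.051, 0.999, 0.006], [0.999, -0.051, 0.002], [0.003, 0.005, -1.0]]
contact_force: [0.4, 0.2, -0.6]
opening: 0.339
grasp_force: 0.0
rot [ 0.006  0.002 -1.568] shift [ -3.2 115.5   4.4] | pos [0.4558 0.0358 0.2038] q [ 18.  18. -32. 117.  12.  48. -25.] F [ 0.4  0.2 -0.6] M [-0.03 -0.15  0.  ] op 0.34 g 0.0 t 6.12
```

```bash
python3 -m crank '[[0,0,-0.12,0,10,0,0.5],[0,0,-0.24,0,20,0,0.5],[0,0,-0.36,0,30,0,0.5],[0,0,-0.48,-1,40,0,0.5],[0,0,-0.6,-1,50,0,0.5]]';python3 go.py .571 .0267 .2 86.9
```

```text
time_s: 6.53
position: [0.5056, 0.0316, 0.2017]
orientation: [[-0.526, 0.85, 0.004], [0.85, 0.526, 0.002], [-0.001, 0.004, -1.0]]
contact_force: [-0.5, 0.6, -0.0]
opening: 0.502
grasp_force: 0.0
rot [ 0.004  0.003 -0.962] shift [-38.6  53.1   1.9] | pos [0.5056 0.0316 0.2017] q [ 22.  24. -38. 110.  19.  52.   7.] F [-0.5  0.6 -0. ] M [-0.02 -0.12 -0.  ] op 0.5 g 0.0 t 6.53
```

```bash
python3 -m crank '[[0,0,-0.12,-8,10,0,0.5],[0,0,-0.24,-16,20,0,0.5],[0,0,-0.36,-24,31,0,0.5],[0,0,-0.48,-31,42,0,0.5],[0,0,-0.6,-39,53,0,0.5]]';python3 -m crank '[[0,0,-0.12,0,0,0,0.5],[0,0,-0.24,0,0,0,0.5],[0,0,-0.362,0,0,0,0.5],[0,0,-0.362,0,0,0,0.5]]';python3 go.py .571 .0267 .2 86.9
python3 - <<'E'
from h import *
p=r.camera('wrist');t=r.camera('top');q=(.7599,.0164,-.0546)
W=lambda X:(q[0]+np.cos(q[2])*X[0]-np.sin(q[2])*X[1],q[1]+np.sin(q[2])*X[0]+np.cos(q[2])*X[1],X[2])
for n in('caddy','caddy_grip'):print(n,[(np.round(d['rect']),d['confidence']) for d in r.search_frame(p,n)[:2]])
for X in[(-.2405,0,.110),(-.1375,0,.110),(-.259,.095,.127),(-.259,-.095,.127)]:
    u=wproj(p,W(X));print(u);cv2.drawMarker(p['frame'],tuple(int(round(v)) for v in u),(255,0,255),0,9)
o=np.zeros((500,800,3),np.uint8);o[:384,:512]=p['frame'];o[:288,512:]=cv2.resize(t['frame'][130:226,195:291],(288,288))
p['frame']=o;save(p,'w2')
E
```

```text
time_s: 6.95
position: [0.5712, 0.0261, 0.2018]
orientation: [[-0.915, 0.404, 0.004], [0.404, 0.915, 0.002], [-0.003, 0.003, -1.0]]
contact_force: [-1.3, 0.1, -0.1]
opening: 0.501
grasp_force: 0.0
time_s: 7.28
position: [0.5707, 0.0259, 0.2015]
orientation: [[-0.998, 0.056, 0.003], [0.056, 0.998, 0.002], [-0.003, 0.002, -1.0]]
contact_force: [0.4, 0.6, -0.7]
opening: 0.5
grasp_force: 0.0
rot [ 0.002  0.003 -0.002] shift [-0.3  0.8  1.5] | pos [0.5707 0.0259 0.2015] q [ 28.  34. -48. 100.  29.  59.  56.] F [ 0.4  0.6 -0.7] M [ 0.08 -0.13  0.04] op 0.5 g 0.0 t 7.28
caddy [(array([256., 189., 143., 113.]), 0.77), (array([ 22., 200.,  43.,  55.]), 0.71)]
caddy_grip [(array([257., 192., 148., 113.]), 0.64)]
[253.72815602 137.04490008]
[253.82247113 251.04165021]
[375.95326645 119.67886504]
[131.38973408 119.90905261]
```

View pics/w2.png

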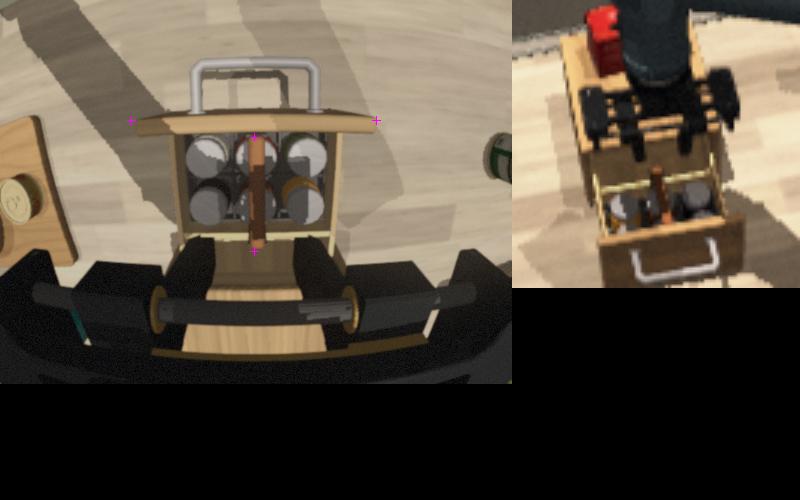

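The wrist picture shows the drawer open and six jars in a 2×3 grid. The wooden bar runs from (257,137) to (258,250), about 3 px (2.5 mm, +y) from the prediction, which the play explains. I'll descend with that shift.

```bash
python3 -m crank '[[0.002,0.003,-0.002,0,3,25,0.5],[0.002,0.003,-0.002,0,3,55,0.5],[0.002,0.003,-0.002,0,3,80,0.5],[0.002,0.003,-0.002,0,3,95,0.5],[0.002,0.003,-0.002,0,3,95,0.5]]';python3 go.py .571 .0292 .083 86.9
```

```text
time_s: 7.9
position: [0.5695, 0.0287, 0.1038]
orientation: [[-0.998, 0.06, -0.004], [0.06, 0.998, -0.001], [0.004, -0.001, -1.0]]
contact_force: [0.3, -0.6, 0.7]
opening: 0.5
grasp_force: 0.0
rot [-0.001 -0.004 -0.006] shift [-1.6  0.6 20.8] | pos [0.5695 0.0287 0.1038] q [ 24.  41. -43. 104.  36.  50.  50.] F [ 0.3 -0.6  0.7] M [ 0.02 -0.13 -0.01] op 0.5 g 0.0 t 7.9
```

```bash
python3 -m crank '[[-0.001,-0.004,-0.006,-1,0,10,0.5],[-0.001,-0.004,-0.006,-1,0,20,0.5],[-0.001,-0.004,-0.006,-1,0,20,0.5]]';python3 -m crank '[[0,0,0,0,0,0,0.25],[0,0,0,0,0,0,0.2],[0,0,0,0,0,0,0.15],[0,0,0,0,0,0,0.12],[0,0,0,0,0,0,0.05]]' 20;python3 go.py .571 .0292 .083 86.9
```

```text
time_s: 8.15
position: [0.5722, 0.0288, 0.0857]
orientation: [[-0.999, 0.053, 0.004], [0.053, 0.999, 0.0], [-0.004, 0.001, -1.0]]
contact_force: [0.2, -0.3, -0.7]
opening: 0.503
grasp_force: 0.0
time_s: 8.57
position: [0.5729, 0.0288, 0.087]
orientation: [[-0.999, 0.053, 0.006], [0.053, 0.999, 0.0], [-0.006, 0.001, -1.0]]
contact_force: [-1.1, 1.2, 3.2]
opening: 0.16
grasp_force: 20.0
rot [0.001 0.006 0.001] shift [1.9 0.3 4. ] | pos [0.5729 0.0288 0.087 ] q [ 23.  42. -42. 104.  37.  48.  49.] F [-1.1  1.2  3.2] M [0.39 0.04 0.06] op 0.16 g 20.0 t 8.57
```

```bash
python3 -m crank '[[0,0,0,0,0,0,0.05],[0,0,0,0,0,0,0.05],[0,0,0,0,0,-2,0.05],[0,0,0,0,0,-4,0.05],[0,0,0,0,0,-7,0.05]]' 58;python3 -m crank '[[0,0,0,0,0,-2,0.05],[0,0,0,0,0,-4,0.05],[0,0,0,0,0,-6,0.05],[0,0,0,0,0,-8,0.05],[0,0,0,0,0,-8,0.05]]';python3 go.py .571 .0292 .25 86.9
```

```text
time_s: 8.98
position: [0.5716, 0.0288, 0.0928]
orientation: [[-0.999, 0.053, 0.003], [0.053, 0.999, 0.001], [-0.003, 0.001, -1.0]]
contact_force: [-0.8, 0.5, -5.3]
opening: 0.151
grasp_force: 58.0
time_s: 9.4
position: [0.5727, 0.0291, 0.102]
orientation: [[-0.999, 0.053, 0.006], [0.053, 0.999, 0.001], [-0.005, 0.001, -1.0]]
contact_force: [0.6, -0.6, -5.5]
opening: 0.149
grasp_force: 58.0
rot [0.001 0.005 0.001] shift [   0.9    0.2 -148.1] | pos [0.5727 0.0291 0.102 ] q [ 24.  41. -43. 104.  36.  49.  50.] F [ 0.6 -0.6 -5.5] M [ 0.12 -0.17  0.01] op 0.15 g 58.0 t 9.4
```

```bash
cat > look.py <<'E'
import sys
from h import *
p=r.camera('wrist');t=r.camera('top');s=r.camera('scene')
o=np.zeros((600,800,3),np.uint8);o[:384,:512]=p['frame']
o[:288,512:]=cv2.resize(t['frame'][130:226,195:291],(288,288),interpolation=2);o[300:600,512:812]=cv2.resize(s['frame'][110:210,215:315],(300,300),interpolation=2)[:,:288]
p['frame']=o;save(p,sys.argv[1])
E
python3 look.py l1
```

```text
(no output)
```

View pics/l1.png

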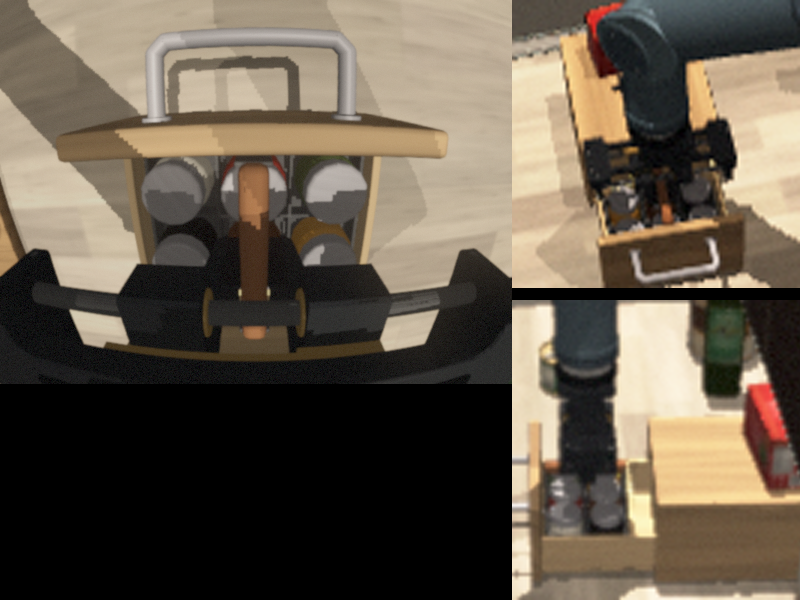

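The picture shows the caddy hanging in the fingers, still inside the well, with its jars at (172,190), (253,190), (335,190), (180,250) and (322,250). The top and scene crops show the drawer still open. I'll lift further.

```bash
python3 -m crank '[[0,0,0,0,0,-4,0.05],[0,0.001,0,0,0,-10,0.05],[0,0.002,0,0,0,-18,0.05],[0,0.002,0,0,0,-26,0.05],[0,0.002,0,0,0,-34,0.05]]';python3 -m crank '[[0,0,0,0,0,-8,0.05],[0,0,0,0,0,-16,0.05],[0,0,0,0,0,-24,0.05],[0,0,0,0,0,-32,0.05],[0,0,0,0,0,-40,0.05]]';python3 go.py .571 .0292 .26 86.9
```

```text
time_s: 9.97
position: [0.5726, 0.0291, 0.1368]
orientation: [[-0.999, 0.053, 0.004], [0.053, 0.999, 0.001], [-0.004, 0.001, -1.0]]
contact_force: [-0.2, -0.3, -5.8]
opening: 0.152
grasp_force: 58.0
time_s: 10.38
position: [0.5722, 0.0289, 0.1764]
orientation: [[-0.999, 0.053, 0.003], [0.053, 0.999, 0.001], [-0.003, 0.001, -1.0]]
contact_force: [-0.7, 0.3, -5.5]
opening: 0.152
grasp_force: 58.0
rot [0.001 0.003 0.001] shift [  0.9   0.3 -83.6] | pos [0.5722 0.0289 0.1764] q [ 27.  36. -47. 101.  31.  57.  54.] F [-0.7  0.3 -5.5] M [ 0.05 -0.16 -0.02] op 0.15 g 58.0 t 10.38
```

```bash
python3 -m crank '[[0,0,0,0,0,-8,0.05],[0,0.001,0,0,0,-16,0.05],[0,0.002,0,0,0,-24,0.05],[0,0.002,0,0,0,-32,0.05],[0,0.002,0,0,0,-40,0.05]]';python3 -m crank '[[0,0,0,0,0,-8,0.05],[0,0,0,0,0,-16,0.05],[0,0,0,0,0,-23,0.05],[0,0,0,0,0,-28,0.05],[0,0,0,0,0,-30,0.05]]';python3 -m crank '[[0,0,0,0,0,0,0.05],[0,0,0,0,0,0,0.05],[0,0,0,0,0,0,0.05],[0,0,0,0,0,0,0.05],[0,0,0,0,0,0,0.05]]';python3 go.py .571 .0292 .26 86.9; python3 look.py l2
```

```text
time_s: 10.8
position: [0.5721, 0.0289, 0.2163]
orientation: [[-0.999, 0.053, 0.001], [0.053, 0.999, 0.001], [-0.001, 0.001, -1.0]]
contact_force: [-0.1, -0.0, -5.3]
opening: 0.152
grasp_force: 58.0
time_s: 11.22
position: [0.5724, 0.029, 0.2465]
orientation: [[-0.999, 0.053, 0.002], [0.053, 0.999, 0.001], [-0.002, 0.001, -1.0]]
contact_force: [0.3, 0.1, -5.6]
opening: 0.151
grasp_force: 58.0
time_s: 11.63
position: [0.5719, 0.0289, 0.2452]
orientation: [[-0.999, 0.053, 0.0], [0.053, 0.999, 0.001], [-0.0, 0.001, -1.0]]
contact_force: [0.6, 0.7, -5.8]
opening: 0.149
grasp_force: 58.0
rot [0.001 0.    0.001] shift [  0.9   0.3 -14.8] | pos [0.5719 0.0289 0.2452] q [ 29.  31. -50.  98.  26.  64.  58.] F [ 0.6  0.7 -5.8] M [ 0.   -0.17 -0.02] op 0.15 g 58.0 t 11.63
```

View pics/l2.png

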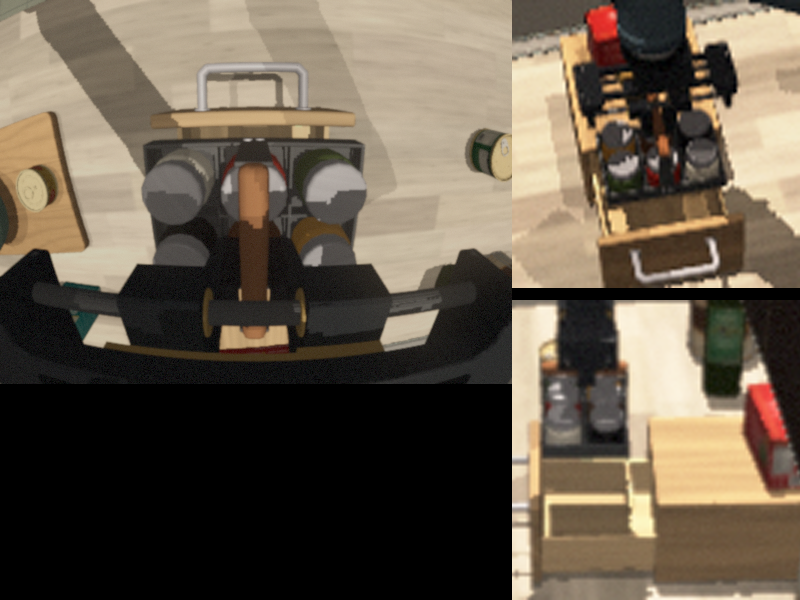

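The caddy hangs level clear above the open drawer: its bottom edge is level at (541,456)–(628,455) in the scene crop. The jars sit in their pockets, the bar has not slipped at (253,165–340), and the tins stand where they were. The underside is at about 0.18 m, roughly 50 mm above the unit's top.

```bash
python3 -c "
from workcell import r
print(r.sign_off())"
```

```text
the job is handed in; nothing more can be done
None
```

The job is handed in: the drawer is fully open and the arm is holding the caddy level and still above it, underside about 50 mm above the unit's top, with the jars in their pockets.

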